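Dock the vial rack behind the autosampler's wash post

ROBOT

A 6-joint arm with a two-finger parallel gripper is mounted at the origin on a cart in front of the work surface, level with it; the furniture and walls round the work are solid. World frame = base frame: x ahead of the robot, y to its left, z up, the work surface at z = 0. Lengths are in mm, angles in rad, forces in N, time in s.
With the tool pointing down it reaches from about 350 to 925 mm from the base axis. Payload 6.4 kg.
Tool frame: the origin (TCP) lies between the finger pads; the fingertips stand ahead of it and the grasp point (between the pads) lies 6 mm ahead of it (manip.tip_extent is the z of the fingertips in the tool frame, in mm); z points along the fingers, y is the line along which they close (so a half turn about z gives the same grasp; the last joint's range is limited). The gripper opens to 94 mm and grips with 3 to 60 N. Pads are 16 mm wide; open, the fingers measure 119 mm over their backs; the gripper's body (75 mm by 177 mm) begins 78 mm behind the grasp point.
Start: joints at [-1.366, 0.245, 1.558, -0, 1.339, -0.174], TCP at [240.379, -603.93, 206.055] pointing down, gripper open.
Joint ranges: [-3.13, 3.13], [-1.02, 2.26], [0.13, 2.54], [-0.95, 4.09], [0.21, 2.88], [-2.74, 2.74]. Speed limits (rad/s): [2.57, 2.57, 3.14, 3.14, 3.14, 3.14].

INTERFACE

Orientations are given as a 3x3 rotation matrix whose columns are the frame's x, y, z axes.
In Python, from station import get_state, cams, manip gives the robot as it stands.
- The arm moves only by the tool step_arm, never from a script. Its arguments are lists of equal length, an entry for each row: "jaw": the finger opening in cm, from 0 to 9.4; "delta_pos": the shift along the world's x, y, z in cm, a list of three; "spin": the turn about the world's z in degrees. In form: {"jaw": [jaw, ...], "delta_pos": [[x, y, z], ...], "spin": [spin, ...]}. A call has exactly 8 rows; each row shifts and turns the commanded pose from where the row before left it; what a row does not reach is not made up. A row lasts 1/10 s, in which the tool goes at most 50 mm and 8.59 degrees, less where a joint would pass 70% of its speed; a pose out of reach is approached as far as the arm can. A call is refused whole if a number of a shift passes 5 or a number of a turn 8.59, either way. A call with a gripper value outside its range is refused whole. The fingers move at their own pace and stop on an object; the grip force is fixed at half the most. Time passes only in rows, so rows that do not move let the fingers close, or fill a call up. It gives the time, the measured TCP pose, the force, the opening and the grip force at its end, in the units of the state.
- get_state(): the state, without advancing time (a new reading comes with each control period).
- cams.get_image(name): name is "scene" or "top"; returns (picture, depth): 420x560x3 uint8, red, green, blue; 420x560 float32, mm along the optical axis (not along the pixel's ray), 0 where there is no reading.
- cams.calibration(name): a dict with "fx", "fy", "cx", "cy" (pixels), "D" ([k1, k2, p1, p2, k3] as OpenCV has them; the pictures are not rectified), "view" (4x4, takes a point from world to camera coordinates). Camera axes: x right, y up, looking along -z (the intrinsics and any distortion apply to the point x, -y, -z); pixel columns grow to the right and rows downward; lengths in mm; the calibration is good to about 2 mm. A picture is of the moment at which its call begins. calibration takes no time and is no camera call.
- manip.sign_off(): hands the job in; it is judged then, once.
The state is a dict: "t": time; "joints": joint angles; "qd": joint speeds; "tau": joint torques, N m; "ee_pos": TCP position; "tcp_rot": TCP orientation; "wrist_force": force on the tool from outside, world axes, zero at the start; "moment": the same for the moment, N m; "gripper_width": opening from 0.0 (shut) to 1.0 (fully open); "grip_force": force on a finger pad.
Only numpy, scipy, OpenCV 4.12 (cv2) and the standard library are available. Lean on these libraries where they do the work, as an engineer would, in place of code of your own. Each camera call takes 0.05 s, during which the arm holds its last target. There are 200 camera calls.

TASK

Push the long vial rack into the autosampler's bay with your fingertips: get its left end in at an angle behind the needle-wash post, then push its right end round until the rack sits flat against the back fence along its whole length, between the two end cheeks. Slide the rack along the deck so that its vials stay upright: never lift or tip it. Leave everything else where it stands, then take the hand away.

Things in the scene. Friction and masses are not known exactly. Their poses are not given: they have to be found in the camera images.
- vial_rack: Long bare-aluminium block rack with two rows of small amber vials with white caps, 240 long x 36 wide x 30 mm high (49 mm to the tops of the caps), 0.3 to 0.65 kg, loose, standing on the deck. Origin: centre of its underside. Its y axis runs along its length towards its left end, x across it towards the fence, z up.
- rack_left (a point): Middle of the rack's left (+y) end face, 120 mm from the rack's centre and 15 mm above its underside.
- rack_right (a point): Middle of the rack's right (-y) end face, 120 mm from the rack's centre and 15 mm above its underside.
- sampler: The autosampler, fixed: a grey deck plate on feet, its top 16 mm above the worktop. Origin: at worktop height under the middle of the front face of its back fence; x points through the fence away from the robot, y left along it, z up. Deck: x -175 to +125, y -305 to +185 mm. Fence front face: plane x = 0, 36 mm high. A rack flat against it has its centre at x = -18 mm.
- bay_left (a point): Left end of the rack bay: where the fence's front face meets the inner face of the left end cheek, at deck height (x 0, y +132 mm from the sampler's origin). The cheek is 36 mm high, 12 mm thick and reaches 40 mm forward of the fence.
- bay_right (a point): Right end of the rack bay: where the fence meets the inner face of the right end cheek, at deck height (x 0, y -132 mm). The cheek is 36 mm high, 12 mm thick and reaches 22 mm forward of the fence. The bay is thus 264 mm long for the 240 mm rack.
- needle (a point): Tip of the thin sampling needle, 76 mm above the deck over the bay's left end (x -34, y +115 mm). The solid arm that carries it starts 114 mm above the deck and its top is 240 mm above it; behind the fence it stands on a white housing (x 12 to 90, y -129 to +175 mm, top 52 mm above the deck).
- wash_post: Needle-wash post, fixed: an upright steel post 16 mm in diameter, 66 mm high with a white cup 19 mm wide at the top, standing on the deck in front of the left part of the bay. Origin: on its axis at deck height; axes parallel to the sampler's. Its axis is always at x = -62 mm in the sampler's frame (so 54 mm lie clear between post and fence) and somewhere between y = 49 and 79 mm.
- small_beaker: Bystander: small glass beaker, 45 mm wide, 57 mm high, on the front left of the deck. Origin: centre of its underside.
- stopper: Bystander: brown rubber stopper, 28 mm wide, 26 mm high, on the front left of the deck. Origin: centre of its underside.
- petri_dish: Bystander: clear petri dish, 58 mm wide, 15 mm high, on the right rear of the deck. Origin: centre of its underside.
- coverslips: Bystander: small carton, 30 x 38 x 16 mm, on the right rear of the deck beside the housing. Origin: centre of its underside.
- flask: Bystander: conical flask, 65 mm wide, 94 mm high, on the bench left of the deck. Origin: centre of its underside.
- tweezers: Bystander: steel forceps, 120 mm long, 9 mm high, lying on the bench left of the deck. Origin: its middle, at the underside.
- red_carton: Bystander: carton of slides, 52 x 86 x 36 mm, on the bench right of the deck. Origin: centre of its underside.

How it is judged (in metres and radians):
On the way:
1. the rack's left end is in behind the wash post: left of the post's axis and between post and fence (y of rack_left in the frame of wash_post above 0.015 m and x of rack_left in the frame of wash_post above 0.015 m), for 0.1 s.
At the end, for the whole second after the job is handed in: The rack rests flat on the deck inside the bay: both its ends within 6 mm of touching the back fence, its length parallel to the fence within 0.04 rad, its centre within 15 mm of the bay's middle, at rest and let go (x of rack_left in the frame of sampler between -0.024 and -0.012 m and x of rack_right in the frame of sampler between -0.024 and -0.012 m and y of vial_rack in the frame of sampler between -0.015 and 0.015 m and angle between the y axis of vial_rack and the y axis of sampler, either way round below 0.04 rad and height (world z) of vial_rack below 0.02 m and angle between vial_rack's own z axis and vertical below 0.04 rad and linear speed of vial_rack below 0.01 m/s).
It fails at once if the rack is lifted more than 10 mm off the deck (height (world z) of vial_rack above 0.026 m).
It fails at once if the rack is tipped (angle between vial_rack's own z axis and vertical above 0.15 rad).
It fails at once if another thing on the deck or bench is shoved aside by more than 20 mm (distance of any of small_beaker, stopper, petri_dish, coverslips, flask, tweezers, red_carton from where it was at the start of the episode above 0.02 m).
It also fails if it takes over 64 s, if anything falls off the work surface, if the arm or the gripper's body presses on something with over 40 N, if the wrist force passes 120 N, or if a joint passes its speed limit or range.

## Working session

There is one attempt and no reset: what is moved stays moved. The work goes in short steps, Python scripts to look and compute and a tool call to move; the robot and the scene stay as the last step left them, time stands still between calls to the robot, and variables do not carry over. Pictures are saved under pics/ and viewed, at most 10 in all, crops included, and the job is handed in when it is done.

Besides the shell and the picture viewer there is one more tool, called after "Call:" as name(argument=value, ...), one argument or row to a line, values as JSON. step_arm: Moves the arm, as the interface text tells. Its arguments: {"type":"object","properties":{"jaw":{"type":"array"},"delta_pos":{"type":"array"},"spin":{"type":"array"}},"required":["jaw","delta_pos","spin"]}

```bash
mkdir -p pics; cat > h.py <<'E'
import numpy as np, cv2
from station import get_state, cams, manip
def cal(n):
    c=cams.calibration(n); K=np.array([[c['fx'],0,c['cx']],[0,c['fy'],c['cy']],[0,0,1.]]); return K,np.array(c['D'],float),np.array(c['view'],float)
def ray(n,uv):
    K,D,V=cal(n); p=cv2.undistortPoints(np.array(uv,float).reshape(-1,1,2),K,D)[:,0]
    d=np.c_[p[:,0],-p[:,1],-np.ones(len(p))]; R=V[:3,:3]; return -R.T@V[:3,3], d@R
def plane(n,uv,z):
    o,d=ray(n,uv); return o+d*((z-o[2])/d[:,2])[:,None]
def proj(n,P):
    K,D,V=cal(n); P=np.atleast_2d(P).astype(float); c=P@V[:3,:3].T+V[:3,3]; c=c*[1,-1,-1]
    return cv2.projectPoints(c,np.zeros(3),np.zeros(3),K,D)[0][:,0]
def cloud(n,dep):
    h,w=dep.shape; u,v=np.meshgrid(np.arange(w),np.arange(h)); o,d=ray(n,np.c_[u.ravel(),v.ravel()]); return (o+d*dep.ravel()[:,None]).reshape(h,w,3)
def save(n,name):
    im,dep=cams.get_image(n); cv2.imwrite(f'pics/{name}.png',im[:,:,::-1]); np.save(f'pics/{name}.npy',dep); return im,dep
E
python3 - <<'E'
from h import *
for n in('top','scene'):
    im,dep=save(n,n+'0'); print(n,ray(n,[[280,210]]),(dep>0).mean())
a=[cv2.imread(f'pics/{n}0.png') for n in('top','scene')]
s=get_state();print(s['ee_pos'],s['tcp_rot'],manip.tip_extent,s['t'])
E
```

```text
top (array([ 481.25897281,   13.75991685, 1231.37697898]), array([[ 0.0953264 , -0.00231813, -0.99551798]])) 0.9958418367346938
scene (array([-155.96746344,  801.48128444,  636.6124475 ]), array([[ 0.59182712, -0.6826765 , -0.42916901]])) 0.8904421768707483
[ 240.27547822 -603.39923592  205.08054603] [[ 9.29101564e-01  3.69824494e-01 -3.56170484e-04]
 [ 3.69824557e-01 -9.29100124e-01  1.66035552e-03]
 [ 2.83122097e-04 -1.67435950e-03 -9.99998558e-01]] 25.0 0.1
```

View pics/top0.png

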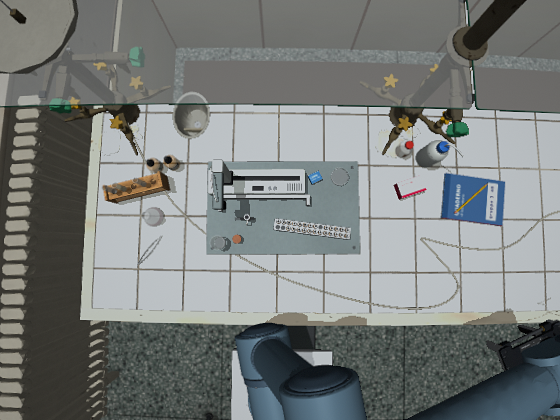

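View pics/scene0.png

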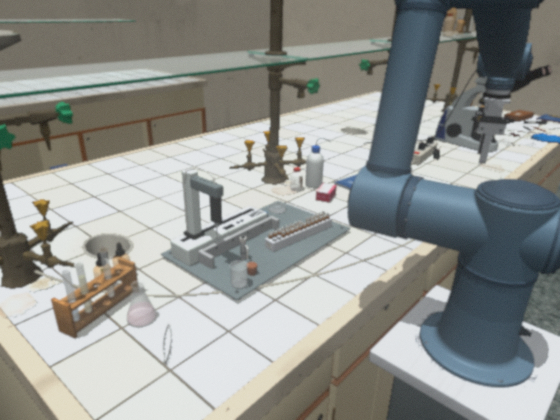

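The top view shows the deck at columns 207–360, rows 161–255. The rack runs from about (275,225) to (351,233), the post cup is near (249,217), the beaker near (218,243), and the stopper at (238,239). Next I'll measure these with depth and masks.

```bash
python3 - <<'E'
from h import *
im=cv2.imread('pics/top0.png'); dep=np.load('pics/top0.npy'); P=cloud('top',dep); z=P[:,:,2]
m=np.zeros(z.shape,bool); m[155:262,200:368]=1
# deck
d=((abs(z-16)<7)&m).astype(np.uint8)
hsv=cv2.cvtColor(im,cv2.COLOR_BGR2HSV); v=hsv[:,:,2]; print('deck V',v[250,300],v[250,365], 'z',z[250,300],z[300,300])
g=(m&(v<185)).astype(np.uint8); g=cv2.morphologyEx(g,cv2.MORPH_OPEN,np.ones((3,3)))
c=max(cv2.findContours(g,0,2)[0],key=cv2.contourArea); r=cv2.minAreaRect(c); print(r); b=cv2.boxPoints(r); print('deck',plane('top',b,16).round(1))
# rack
k=np.zeros_like(m);k[212:245,268:358]=1
q=((z>38)&k).astype(np.uint8); c=max(cv2.findContours(q,0,2)[0],key=cv2.contourArea); r=cv2.minAreaRect(c);b=cv2.boxPoints(r)
print('rack',r,np.median(z[q>0]),plane('top',b,46).round(1))
k=np.zeros_like(m);k[205:226,240:262]=1
print('post z');print(z[208:226,240:258].round(0).astype(int))
# fence
k=np.zeros_like(m);k[160:215,200:320]=1
big=cv2.resize(im[150:265,200:370],None,fx=4.7,fy=4.7,interpolation=cv2.INTER_CUBIC);cv2.imwrite('pics/crop0.png',big)
E
```

```text
deck V 146 197 z 10.353990112133033 0.08990070885374735
((284.3602600097656, 206.35256958007812), (103.3518295288086, 169.6264190673828), 86.89397430419922)
deck [[ 760.6  284.4   16. ]
 [ 798.2 -270.    16. ]
 [ 462.1 -283.5   16. ]
 [ 427.1  255.    16. ]]
rack ((311.87261962890625, 228.49078369140625), (77.03730010986328, 11.63281536102295), 7.326406955718994) 47.94584112255552 [[ 534.1   32.3   46. ]
 [ 570.1   28.2   46. ]
 [ 542.  -210.7   46. ]
 [ 506.1 -205.8   46. ]]
post z
[[  18   14   17   22   19   15   15   20   16   18   14   19   15   14
    18   20   11   16]
 [  12   16   18   16   12   18   15   18   25   15   16   24   14   17
    19   17   15   13]
 [  18   16   16   13   14   17   16   16   13   15   13   17   16   18
    18   11 1231   16]
 [  17   18   14   14   16   16   15   18   14   13   14   21   17   16
    20   15   14   15]
 [  13   18   15   21   19   19   12   15   14   21 1231   13   17   20
    18   15   17   16]
 [  17   18   21   15   17   17   19   15   15   16   16   16   17   15
    20   19   15   16]
 [  18   19   16   18   13   15   86   81 
[... 398 characters left out ...]
5   16   17
    17   16   15   15]
 [  16   18   14   15   16   83   83   82   84   55   29   15   14   16
    13   12   13   15]
 [  18   18   14   20   15   16   73   72   49   42   14   13   14   14
     9   18   18   17]
 [  13   16   15   16   16   15   14   62   16   20   16   21   14   15
    16   15   14   22]
 [  17   15   16   13   20   15   18   61   12   20   13   16   18   18
    15   18   18   18]
 [  19   18   19   19   14   20   56   59   18   13   13   18   12   14
    15   23   15   17]
 [  15   17   15   20   16   15   53   45   16   12   13   11   17   18
    16   16   20   14]
 [  15   15   16   16   17   15   17   21   15   20   17   15   18   17
    16   10   18   17]]
```

View pics/crop0.png

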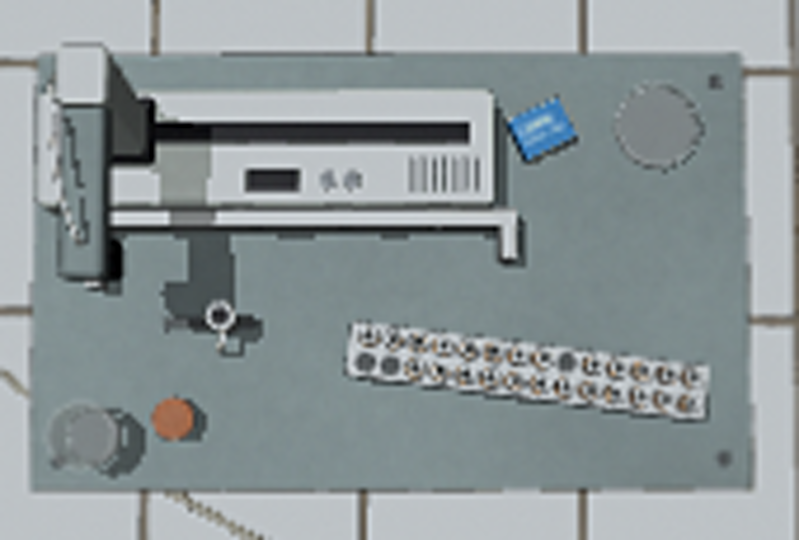

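The crop shows the deck corners near crop pixels (30,490), (753,490), (740,53) and (37,55). The fence's front top edge runs (110,226)–(497,234), the right cheek ends at (510,262), and the post cup is centred at (220,316).

```bash
python3 - <<'E'
from h import *
f=lambda a:np.array(a)/4.7+[200,150]-.4
D=plane('top',f([(30,490),(753,490),(740,53),(37,55)]),16); print('deck FL FR BR BL',D[:,:2].round(1))
# fit
S=np.array([[-175,185],[-175,-305],[125,-305],[125,185.]])
A=S-S.mean(0);B=D[:,:2]-D[:,:2].mean(0);U,s,Vt=np.linalg.svd(A.T@B);R=(U@Vt).T;t=D[:,:2].mean(0)-R@S.mean(0)
th=np.arctan2(R[1,0],R[0,0]);print('sampler',t,np.degrees(th),'resid',(S@R.T+t-D[:,:2]).round(1))
F=plane('top',f([(112,226),(497,233.5)]),52);print('fence edge',F.round(1),'in sampler',((F[:,:2]-t)@R).round(1))
c=plane('top',f([(500,262),(519,265)]),52);print('cheek tip (exp -22,-132/-144)',((c[:,:2]-t)@R).round(1))
p=plane('top',f([(220,316)]),82);print('post',p,((p[:,:2]-t)@R).round(1))
dep=np.load('pics/top0.npy');P=cloud('top',dep);z=P[:,:,2]
m=np.zeros(z.shape,bool);m[212:221,243:251]=1;Q=P[m&(z>76)&(z<90)];print('post cloud',Q.mean(0),((Q[:,:2].mean(0)-t)@R).round(1))
m[:]=0;m[212:245,268:358]=1;Q=P[m&(z>38)&(z<56)][:,:2]
r=cv2.minAreaRect(Q.astype(np.float32));print('rackcloud',r)
rc=plane('top',f([(352,321),(710,366),(705,418),(346,372)]),46);print('rack corners BL BR FR FL',rc[:,:2].round(1),'samp',((rc[:,:2]-t)@R).round(1))
E
```

```text
deck FL FR BR BL [[ 454.8  244.6]
 [ 460.3 -244.7]
 [ 761.7 -239. ]
 [ 754.4  249.3]]
sampler [631.93163863  62.91022548] 0.8246160951594145 resid [[-0.5  0.8]
 [ 1.   0.2]
 [-0.4 -1.3]
 [-0.1  0.4]]
fence edge [[630.7 188.3  52. ]
 [628.7 -67.7  52. ]] in sampler [[   0.6  125.3]
 [  -5.1 -130.5]]
cheek tip (exp -22,-132/-144) [[ -24.1 -132.3]
 [ -26.2 -144.9]]
post [[569.33853447 112.49726322  82.        ]] [[-61.9  50.5]]
post cloud [569.60483705 112.4099113   82.91988436] [-61.6  50.4]
rackcloud ((538.3518676757812, -89.17037963867188), (240.5437774658203, 36.26058578491211), 83.28614807128906)
rack corners BL BR FR FL [[ 569.8   27.9]
 [ 542.5 -210.2]
 [ 508.  -206.7]
 [ 535.9   31.4]] samp [[ -62.6  -34.1]
 [ -93.3 -271.8]
 [-127.8 -267.8]
 [ -96.4  -30.1]]
```

Call:
step_arm(
  jaw=[9.4, 9.4, 9.4, 9.4, 9.4, 9.4, 9.4, 9.4],
  delta_pos=[
    [1.5, 3.25, 0],
    [1.5, 3.25, 0],
    [1.5, 3.25, 0],
    [1.5, 3.25, 0],
    [1.5, 3.25, 0],
    [1.5, 3.25, 0],
    [1.5, 3.25, 0],
    [1.5, 3.25, 0],
  ],
  spin=[-1.8, -1.8, -1.8, -1.8, -1.8, -1.8, -1.8, -1.8],
)

```text
t: 0.9
ee_pos: [360.6, -342.3, 205.6]
tcp_rot: [[0.992, 0.126, -0.0], [0.126, -0.992, 0.001], [-0.0, -0.001, -1.0]]
wrist_force: [0.4, 0.1, 0.6]
gripper_width: 1.003
grip_force: 0.0
```

Call:
step_arm(
  jaw=[9.4, 9.4, 9.4, 9.4, 9.4, 9.4, 9.4, 9.4],
  delta_pos=[
    [1.5, 3.25, 0],
    [1.5, 3.25, 0],
    [1.5, 3.25, 0],
    [1.5, 3.25, 0],
    [1.5, 3.25, 0],
    [1.5, 3.25, 0],
    [1.5, 3.25, 0],
    [1.5, 3.25, 0],
  ],
  spin=[-1.8, -1.8, -1.8, -1.8, -1.8, -1.8, -1.8, -1.8],
)

```text
t: 1.7
ee_pos: [480.5, -82.4, 205.7]
tcp_rot: [[0.992, -0.125, -0.0], [-0.125, -0.992, 0.0], [-0.0, -0.0, -1.0]]
wrist_force: [-0.1, 0.0, -0.5]
gripper_width: 1.003
grip_force: 0.0
```

Call:
step_arm(
  jaw=[9.4, 9.4, 9.4, 9.4, 9.4, 9.4, 9.4, 9.4],
  delta_pos=[
    [0, 0, -2.5],
    [0, 0, -2.5],
    [0, 0, -2.5],
    [0, 0, -2.5],
    [0, 0, -2.5],
    [0, 0, -1.5],
    [0, 0, -1.0],
    [0, 0, -0.7],
  ],
  spin=[0, 0, 0, 0, 0, 0, 0, 0],
)

```text
t: 2.5
ee_pos: [480.0, -83.8, 48.2]
tcp_rot: [[0.992, -0.124, -0.001], [-0.124, -0.992, 0.0], [-0.001, -0.0, -1.0]]
wrist_force: [-0.4, -0.1, -0.2]
gripper_width: 1.001
grip_force: 0.0
```

```bash
cat > look.py <<'E'
from h import *
import sys
t=np.array([631.9,62.9]);th=np.radians(.8);R=np.array([[np.cos(th),-np.sin(th)],[np.sin(th),np.cos(th)]])
im,dep=save('top',sys.argv[1]);P=cloud('top',dep);z=P[:,:,2]
s=get_state();print('t',s['t'],'tcp',s['ee_pos'].round(1) if hasattr(s['ee_pos'],'round') else s['ee_pos'],'F',np.round(s['wrist_force'],1))
S=(P[:,:,:2]-t)@R
big=cv2.resize(im[150:265,200:370],None,fx=4.7,fy=4.7,interpolation=cv2.INTER_CUBIC);cv2.imwrite(f'pics/{sys.argv[1]}c.png',big[:,:,::-1])
# depth profile of fence front edge
if len(sys.argv)>2:
  for y in range(-120,100,20):
    q=(abs(S[:,:,1]-y)<5)&(z>46)&(z<60)&(S[:,:,0]>-14)&(S[:,:,0]<9); print(y,S[q][:,0].min().round(1) if q.any() else None,end=' | ')
m=(z>38)&(z<58)&(S[:,:,0]<-3)&(S[:,:,0]>-160)&(S[:,:,1]>-300)&(S[:,:,1]<135)
n,l,st,c=cv2.connectedComponentsWithStats(m.astype(np.uint8));k=1+np.argmax(st[1:,4])
r=cv2.minAreaRect(S[l==k].astype(np.float32));b=cv2.boxPoints(r);print('rack in sampler',np.round(r[0],1),np.round(r[1],1),round(r[2],1),b.round(1).tolist())
E
python3 look.py a1 f
```

```text
t 2.55 tcp [479.6 -83.6  47.7] F [-1.3 -0.2 -0.3]
-120 2.0 | -100 2.0 | -80 2.0 | -60 2.0 | -40 2.0 | -20 -0.3 | 0 -0.2 | 20 -0.4 | 40 -0.1 | 60 -0.0 | 80 -0.0 | rack in sampler [-86.1 -77.8] [93.1 35.7] 82.8 [[-109.5999984741211, -121.80000305175781], [-74.19999694824219, -126.19999694824219], [-62.599998474121094, -33.79999923706055], [-98.0, -29.399999618530273]]
```

Call:
step_arm(
  jaw=[9.4, 9.4, 9.4, 9.4, 9.4, 9.4, 9.4, 9.4],
  delta_pos=[
    [0.8, -0.1, 0],
    [0.8, -0.1, 0],
    [0.8, -0.1, 0],
    [0.5, -0.06, 0],
    [0.3, -0.04, 0],
    [0.3, -0.04, 0],
    [0.3, -0.04, 0],
    [0.3, -0.04, 0],
  ],
  spin=[0, 0, 0, 0, 0, 0, 0, 0],
)

```text
t: 3.35
ee_pos: [519.5, -88.6, 48.8]
tcp_rot: [[0.992, -0.123, -0.006], [-0.123, -0.992, 0.001], [-0.006, -0.001, -1.0]]
wrist_force: [-8.3, 0.9, 5.9]
gripper_width: 1.002
grip_force: 4.1
```

Call:
step_arm(
  jaw=[9.4, 9.4, 9.4, 9.4, 9.4, 9.4, 9.4, 9.4],
  delta_pos=[
    [0.3, -0.04, 0],
    [0.3, -0.04, 0],
    [0.3, -0.04, 0],
    [0.3, -0.04, 0],
    [0.3, -0.04, 0],
    [0.3, -0.04, 0],
    [0.3, -0.04, 0],
    [0.3, -0.04, 0],
  ],
  spin=[0, 0, 0, 0, 0, 0, 0, 0],
)

```text
t: 4.15
ee_pos: [543.5, -91.8, 48.8]
tcp_rot: [[0.992, -0.123, -0.006], [-0.123, -0.992, 0.001], [-0.006, -0.001, -1.0]]
wrist_force: [-8.6, 0.2, 5.6]
gripper_width: 1.001
grip_force: 4.0
```

```bash
python3 look.py a2
```

```text
t 4.2 tcp [544.1 -91.9  48.9] F [-7.3  1.1  5.6]
rack in sampler [-49.  -53.6] [34.9 36. ] 81.2 [[-69.5, -68.0999984741211], [-33.900001525878906, -73.5999984741211], [-28.600000381469727, -39.099998474121094], [-64.19999694824219, -33.599998474121094]]
```

Call:
step_arm(
  jaw=[9.4, 9.4, 9.4, 9.4, 9.4, 9.4, 9.4, 9.4],
  delta_pos=[
    [0.25, -0.03, 0],
    [0.25, -0.03, 0],
    [-1, 0.12, 0],
    [-2, 0.25, 0],
    [-1, 0, 2],
    [0, 0, 3],
    [0, -1, 3],
    [0, -2, 3],
  ],
  spin=[0, 0, 0, 0, 5, 8, 8, 8],
)

```text
t: 5.0
ee_pos: [509.9, -118.6, 160.2]
tcp_rot: [[0.925, 0.38, 0.001], [0.38, -0.925, 0.0], [0.001, 0.0, -1.0]]
wrist_force: [0.5, 0.2, -0.9]
gripper_width: 0.999
grip_force: 0.0
```

Call:
step_arm(
  jaw=[4, 4, 2, 2, 2, 2, 2, 2],
  delta_pos=[
    [0, -2.5, 0],
    [0, -2.5, 0],
    [0, -2.5, 0],
    [0, -2.5, 0],
    [0, -2.5, 0],
    [0, -2.5, 0],
    [0, -1, 0],
    [0, 0, 0],
  ],
  spin=[8, 8, 8, 8, 8, 8, 8, 4.5],
)

```text
t: 5.8
ee_pos: [510.1, -280.7, 159.1]
tcp_rot: [[0.13, 0.992, 0.001], [0.992, -0.13, -0.001], [-0.001, 0.001, -1.0]]
wrist_force: [-0.2, -0.7, -0.1]
gripper_width: 0.356
grip_force: 0.0
```

```bash
python3 look.py a3; python3 -c "
from h import *
print(get_state()['tcp_rot'],get_state()['gripper_width'])"
```

```text
t 5.85 tcp [ 510.1 -280.   159. ] F [ 0.1  0.5 -0.1]
rack in sampler [ -58.5 -155.9] [240.3  36.4] 82.0 [[-93.19999694824219, -272.3999938964844], [-57.20000076293945, -277.3999938964844], [-23.700000762939453, -39.5], [-59.79999923706055, -34.400001525878906]]
[[ 1.28202327e-01  9.91747922e-01  4.70983606e-04]
 [ 9.91748012e-01 -1.28202210e-01 -2.72649841e-04]
 [-2.10018774e-04  5.02051399e-04 -9.99999852e-01]] 0.30837330078730846
```

View pics/a3c.png

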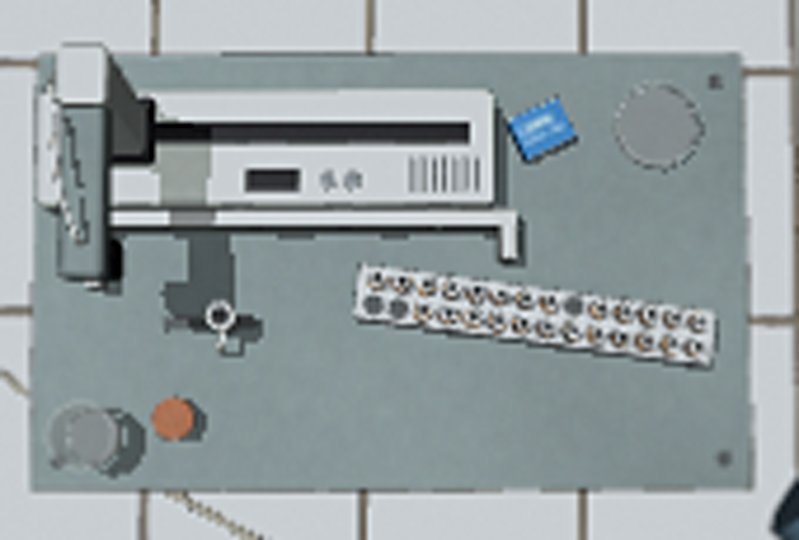

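Call:
step_arm(
  jaw=[1.6, 1.6, 1.6, 1.6, 1.6, 1.6, 1.6, 1.6],
  delta_pos=[
    [2.3, 1.6, -1],
    [2.3, 1.6, -2],
    [0, 0, -2],
    [0, 0, -2],
    [0, 0, -2],
    [0, 0, -1.1],
    [0, 0, -0.5],
    [0, 0, -0.5],
  ],
  spin=[0, 0, 0, 0, 0, 0, 0, 0],
)

```text
t: 6.65
ee_pos: [556.7, -247.4, 48.4]
tcp_rot: [[0.133, 0.991, 0.001], [0.991, -0.133, -0.001], [-0.0, 0.001, -1.0]]
wrist_force: [0.2, 0.2, 1.1]
gripper_width: 0.173
grip_force: 0.0
```

Call:
step_arm(
  jaw=[1.6, 1.6, 1.6, 1.6, 1.6, 1.6, 1.6, 1.6],
  delta_pos=[
    [0.12, 0.9, 0],
    [0.12, 0.9, 0],
    [0.04, 0.4, 0],
    [0.04, 0.3, 0],
    [0.04, 0.3, 0],
    [0.04, 0.3, 0],
    [0.04, 0.3, 0],
    [0.04, 0.3, 0],
  ],
  spin=[0, 0, 0, 0, 0, 0, 0, 0],
)

```text
t: 7.45
ee_pos: [561.2, -211.0, 48.3]
tcp_rot: [[0.132, 0.991, 0.0], [0.991, -0.132, -0.002], [-0.002, 0.0, -1.0]]
wrist_force: [-0.7, -3.1, -0.5]
gripper_width: 0.169
grip_force: 1.9
```

```bash
python3 look.py a4
```

```text
t 7.5 tcp [ 561.3 -210.5   48.2] F [-1.3 -2.9 -0. ]
rack in sampler [ -55.7 -139.6] [215.   36.6] 81.8 [[-89.19999694824219, -243.3000030517578], [-53.0, -248.60000610351562], [-22.299999237060547, -35.79999923706055], [-58.5, -30.5]]
```

Call:
step_arm(
  jaw=[1.6, 1.6, 1.6, 1.6, 1.6, 1.6, 1.6, 1.6],
  delta_pos=[
    [0.06, 0.5, 0],
    [0.06, 0.5, 0],
    [0.06, 0.5, 0],
    [0.06, 0.5, 0],
    [0.06, 0.5, 0],
    [0.06, 0.5, 0],
    [0.06, 0.5, 0],
    [0.06, 0.5, 0],
  ],
  spin=[0, 0, 0, 0, 0, 0, 0, 0],
)

```text
t: 8.3
ee_pos: [566.2, -170.0, 48.3]
tcp_rot: [[0.132, 0.991, 0.0], [0.991, -0.132, -0.0], [-0.0, 0.0, -1.0]]
wrist_force: [0.0, -5.0, 0.6]
gripper_width: 0.173
grip_force: 2.4
```

```bash
python3 look.py a5
```

```text
t 8.35 tcp [ 566.2 -169.2   48.2] F [-0.6 -4.   1.5]
rack in sampler [-48.8 -94.4] [205.7  36.1] 81.5 [[-81.9000015258789, -193.39999389648438], [-46.20000076293945, -198.8000030517578], [-15.800000190734863, 4.699999809265137], [-51.5, 10.0]]
```

Call:
step_arm(
  jaw=[1.6, 1.6, 1.6, 1.6, 1.6, 1.6, 1.6, 1.6],
  delta_pos=[
    [0.06, 0.5, 0],
    [0.06, 0.5, 0],
    [0.06, 0.5, 0],
    [0.06, 0.5, 0],
    [0.06, 0.5, 0],
    [0.06, 0.5, 0],
    [0.06, 0.5, 0],
    [0.06, 0.5, 0],
  ],
  spin=[0.3, 0.3, 0.2, 0, 0, 0, 0, 0],
)

```text
t: 9.15
ee_pos: [570.8, -130.0, 48.2]
tcp_rot: [[0.118, 0.993, -0.0], [0.993, -0.118, -0.0], [-0.0, -0.0, -1.0]]
wrist_force: [-1.0, -5.6, 1.9]
gripper_width: 0.168
grip_force: 2.6
```

```bash
python3 look.py a6
```

```text
t 9.2 tcp [ 570.9 -129.2   48.2] F [ 0.4 -3.9  2.4]
rack in sampler [-44.9 -49.3] [195.6  36.4] 82.5 [[-75.69999694824219, -143.89999389648438], [-39.70000076293945, -148.60000610351562], [-14.100000381469727, 45.29999923706055], [-50.20000076293945, 50.0]]
```

View pics/a6c.png

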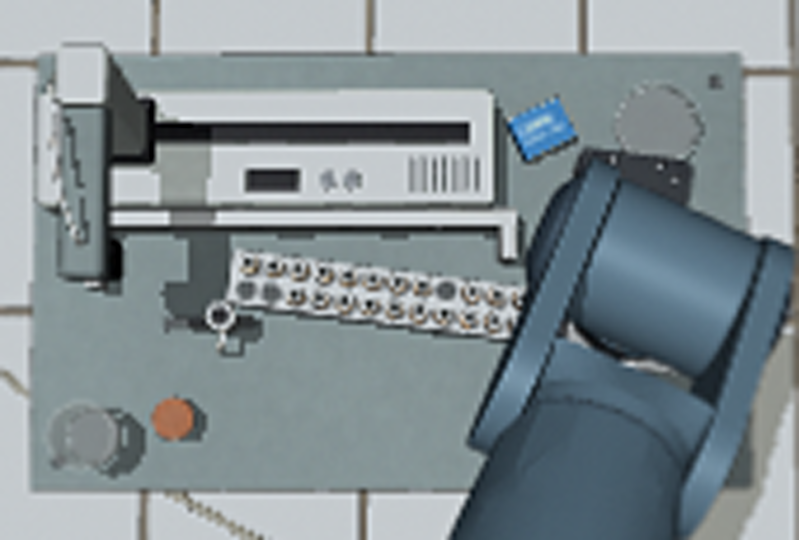

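The left front corner is just passing the cup, with about 4 mm clear on each side. I'll continue along the axis.

Call:
step_arm(
  jaw=[1.6, 1.6, 1.6, 1.6, 1.6, 1.6, 1.6, 1.6],
  delta_pos=[
    [0.06, 0.5, 0],
    [0.06, 0.5, 0],
    [0.06, 0.5, 0],
    [0.06, 0.5, 0],
    [0.06, 0.5, 0],
    [0.06, 0.5, 0],
    [0.06, 0.5, 0],
    [0.06, 0.5, 0],
  ],
  spin=[0, 0, 0, 0, 0, 0, 0, 0],
)

```text
t: 10.0
ee_pos: [575.5, -90.2, 48.2]
tcp_rot: [[0.118, 0.993, -0.0], [0.993, -0.118, -0.0], [-0.001, -0.0, -1.0]]
wrist_force: [-0.5, -6.0, 2.0]
gripper_width: 0.171
grip_force: 2.7
```

```bash
python3 look.py a7
```

```text
t 10.05 tcp [575.5 -89.5  48.1] F [-0.2 -3.7  3.1]
rack in sampler [-38.9  -4.9] [187.1  36.2] 82.3 [[-69.4000015258789, -95.19999694824219], [-33.5, -100.0], [-8.5, 85.4000015258789], [-44.29999923706055, 90.19999694824219]]
```

Call:
step_arm(
  jaw=[1.6, 1.6, 1.6, 1.6, 1.6, 1.6, 1.6, 1.6],
  delta_pos=[
    [0.06, 0.5, 0],
    [0.06, 0.5, 0],
    [0.06, 0.5, 0],
    [0.06, 0.5, 0],
    [0.06, 0.5, 0],
    [0.04, 0.3, 0],
    [0.02, 0.2, 0],
    [0, 0, 0],
  ],
  spin=[0, 0, 0, 0, 0, 0, 0, 0],
)

```text
t: 10.85
ee_pos: [579.1, -60.0, 48.1]
tcp_rot: [[0.118, 0.993, -0.0], [0.993, -0.118, 0.0], [0.0, -0.0, -1.0]]
wrist_force: [-0.9, -3.7, 3.0]
gripper_width: 0.17
grip_force: 2.0
```

Call:
step_arm(
  jaw=[1.6, 1.6, 1.6, 1.6, 1.6, 1.6, 1.6, 1.6],
  delta_pos=[
    [-0.1, -1, 0],
    [-0.2, -2, 0],
    [-1, -2, 1],
    [-2, -2, 2],
    [-2, -2, 3],
    [-2, 0, 2],
    [-2, 0, 0],
    [-1, 0, 0],
  ],
  spin=[0, 0, 0, -8, -8, -8, -8, -8],
)

```text
t: 11.65
ee_pos: [474.7, -149.8, 128.0]
tcp_rot: [[0.734, 0.68, -0.0], [0.68, -0.734, 0.002], [0.001, -0.002, -1.0]]
wrist_force: [0.2, 0.3, -0.4]
gripper_width: 0.171
grip_force: 0.0
```

```bash
python3 look.py a8
```

```text
t 11.7 tcp [ 473.8 -149.4  127.3] F [ 0.1  0.9 -0.3]
rack in sampler [-38.7  -0.8] [239.6  36.4] 82.3 [[-72.69999694824219, -117.0], [-36.599998474121094, -121.9000015258789], [-4.599999904632568, 115.5], [-40.70000076293945, 120.4000015258789]]
```

View pics/a8c.png

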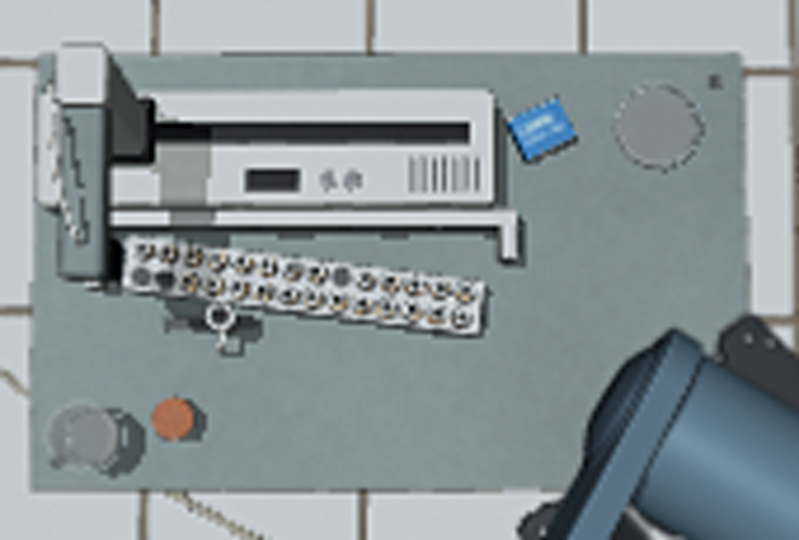

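The rack sits at 7.7° with its left end well behind the post (left mid about (-22,118)), so I'll now push its right end round. First I open the jaw, align the tool with the fence and come down in front of the rack.

Call:
step_arm(
  jaw=[9.4, 9.4, 9.4, 9.4, 9.4, 9.4, 9.4, 9.4],
  delta_pos=[
    [0.75, 2.1, 0],
    [0.75, 2.1, 0],
    [0.75, 2.1, 0],
    [0.75, 2.1, 0],
    [0.75, 2.1, 0],
    [0.75, 2.2, 0],
    [0.75, 2.2, 0],
    [0.75, 2.2, 0],
  ],
  spin=[-5.2, -5.2, -5.2, -5.2, -5.2, -5.3, -5.3, -5.3],
)

```text
t: 12.5
ee_pos: [536.0, 22.3, 127.2]
tcp_rot: [[1.0, 0.021, -0.002], [0.021, -1.0, 0.002], [-0.002, -0.002, -1.0]]
wrist_force: [-0.6, 0.2, -0.6]
gripper_width: 0.813
grip_force: 0.0
```

Call:
step_arm(
  jaw=[9.4, 9.4, 9.4, 9.4, 9.4, 9.4, 9.4, 9.4],
  delta_pos=[
    [0, 0, 0],
    [0, 0, -1.5],
    [0, 0, -1.5],
    [0, 0, -1.5],
    [0, 0, -1.5],
    [0, 0, -1],
    [0, 0, -0.5],
    [0, 0, -0.5],
  ],
  spin=[0, 0, 0, 0, 0, 0, 0, 0],
)

```text
t: 13.3
ee_pos: [536.3, 20.7, 47.6]
tcp_rot: [[1.0, 0.023, 0.0], [0.023, -1.0, 0.0], [0.0, -0.0, -1.0]]
wrist_force: [0.3, 0.1, -0.3]
gripper_width: 0.993
grip_force: 0.0
```

Call:
step_arm(
  jaw=[9.4, 9.4, 9.4, 9.4, 9.4, 9.4, 9.4, 9.4],
  delta_pos=[
    [0.8, 0, 0],
    [0.6, 0, 0],
    [0.4, 0, 0],
    [0.4, 0, 0],
    [0.4, 0, 0],
    [0.4, 0, 0],
    [0.4, 0, 0],
    [0.4, 0, 0],
  ],
  spin=[0, 0, 0, 0, 0, 0, 0, 0],
)

```text
t: 14.1
ee_pos: [574.4, 20.7, 48.1]
tcp_rot: [[1.0, 0.023, -0.0], [0.023, -1.0, -0.0], [-0.0, 0.0, -1.0]]
wrist_force: [-4.1, -1.6, 2.8]
gripper_width: 1.0
grip_force: 1.9
```

```bash
python3 look.py a9
```

```text
t 14.15 tcp [575.2  20.7  48.2] F [-1.7 -1.4 -0.4]
rack in sampler [-29.8  91.3] [35.2 60.4] 0.7 [[-47.70000076293945, 121.4000015258789], [-47.0, 60.900001525878906], [-11.800000190734863, 61.29999923706055], [-12.5, 121.80000305175781]]
```

View pics/a9c.png

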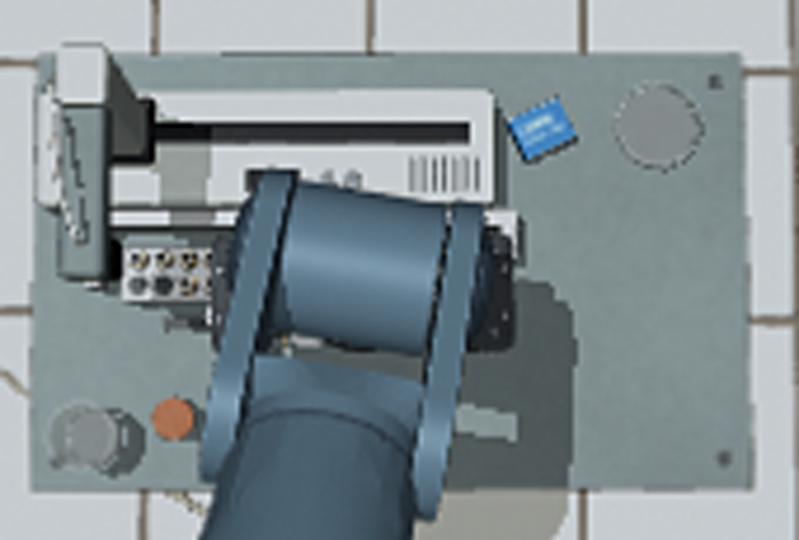

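The rack is now parallel to the fence and about 12 mm short of it, so I push on to contact.

Call:
step_arm(
  jaw=[9.4, 9.4, 9.4, 9.4, 9.4, 9.4, 9.4, 9.4],
  delta_pos=[
    [0.2, 0, 0],
    [0.2, 0, 0],
    [0.2, 0, 0],
    [0.2, 0, 0],
    [0.2, 0, 0],
    [0.1, 0, 0],
    [0.1, 0, 0],
    [0.1, 0, 0],
  ],
  spin=[0, 0, 0, 0, 0, 0, 0, 0],
)

```text
t: 14.95
ee_pos: [585.5, 21.4, 48.0]
tcp_rot: [[1.0, 0.025, -0.005], [0.025, -1.0, 0.001], [-0.005, -0.001, -1.0]]
wrist_force: [-9.4, -0.4, 7.8]
gripper_width: 0.999
grip_force: 4.5
```

Call:
step_arm(
  jaw=[9.4, 9.4, 9.4, 9.4, 9.4, 9.4, 9.4, 9.4],
  delta_pos=[
    [0.1, 0, 0],
    [0.1, 0, 0],
    [0.05, 0, 0],
    [0, 0, 0],
    [0, 0, 0],
    [0, 0, 0],
    [0, 0, 0],
    [0, 0, 0],
  ],
  spin=[0, 0, 0, 0, 0, 0, 0, 0],
)

```text
t: 15.75
ee_pos: [586.5, 21.5, 47.9]
tcp_rot: [[1.0, 0.025, -0.009], [0.025, -1.0, 0.001], [-0.009, -0.001, -1.0]]
wrist_force: [-13.5, -0.1, 12.1]
gripper_width: 0.998
grip_force: 7.2
```

```bash
python3 look.py a10
```

```text
t 15.8 tcp [586.5  21.5  48. ] F [-14.7  -0.1  11.8]
rack in sampler [-20.5  91.2] [34.9 60.6] 0.1 [[-38.0, 121.4000015258789], [-37.900001525878906, 60.79999923706055], [-3.0, 60.900001525878906], [-3.0999999046325684, 121.5]]
```

Call:
step_arm(
  jaw=[9.4, 9.4, 9.4, 9.4, 9.4, 9.4, 9.4, 9.4],
  delta_pos=[
    [0.1, 0, 0],
    [0.1, 0, 0],
    [0.1, 0, 0],
    [0, 0, 0],
    [0, 0, 0],
    [-0.5, 0, 0],
    [-1, 0, 0],
    [-2, 0, 0],
  ],
  spin=[0, 0, 0, 0, 0, 0, 0, 0],
)

```text
t: 16.6
ee_pos: [558.7, 20.8, 48.5]
tcp_rot: [[1.0, 0.023, 0.003], [0.023, -1.0, 0.0], [0.003, 0.0, -1.0]]
wrist_force: [-0.3, -0.1, -0.0]
gripper_width: 0.999
grip_force: 0.0
```

Call:
step_arm(
  jaw=[9.4, 9.4, 9.4, 9.4, 9.4, 9.4, 9.4, 9.4],
  delta_pos=[
    [-1, -1, 2],
    [-1, -2, 2],
    [-1, -4, 3],
    [-1, -4, 3],
    [-1, -4, 2],
    [-1, -4, 0],
    [0, -4, 0],
    [0, 0, 0],
  ],
  spin=[0, 0, 0, 0, 0, 0, 0, 0],
)

```text
t: 17.4
ee_pos: [498.3, -211.6, 167.6]
tcp_rot: [[1.0, 0.018, 0.003], [0.018, -1.0, -0.002], [0.003, 0.002, -1.0]]
wrist_force: [0.1, -0.4, 0.4]
gripper_width: 0.998
grip_force: 0.0
```

```bash
sed -i 's/S\[:,:,0\]<-3/S[:,:,0]<-1/' look.py; python3 look.py a11; python3 - <<'E'
from h import *
t=np.array([631.9,62.9]);th=np.radians(.8);R=np.array([[np.cos(th),-np.sin(th)],[np.sin(th),np.cos(th)]])
P=cloud('top',np.load('pics/a11.npy'));S=(P[:,:,:2]-t)@R;z=P[:,:,2]
for y in range(-120,125,20):
    q=(abs(S[:,:,1]-y)<9)&(z>38)&(z<56)&(S[:,:,0]>-70)&(S[:,:,0]<0); print(y,np.percentile(S[q][:,0],1).round(1),end=' | ')
q=(z>38)&(z<56)&(S[:,:,0]>-36)&(S[:,:,0]<-24);print(S[q][:,1].min(),S[q][:,1].max())
E
```

```text
t 17.45 tcp [ 498.2 -209.4  167.1] F [ 0.4  1.7 -0.5]
rack in sampler [-20.3   2.1] [239.1  35.5] 89.8 [[-38.400001525878906, -117.30000305175781], [-2.9000000953674316, -117.5], [-2.0999999046325684, 121.5999984741211], [-37.70000076293945, 121.69999694824219]]
-120 -34.8 | -100 -35.0 | -80 -34.9 | -60 -35.1 | -40 -34.9 | -20 -37.2 | 0 -37.2 | 20 -37.4 | 40 -68.8 | 60 -37.6 | 80 -37.7 | 100 -37.6 | 120 -37.6 | -117.38314389911469 364.03035662893984
```

View pics/a11c.png

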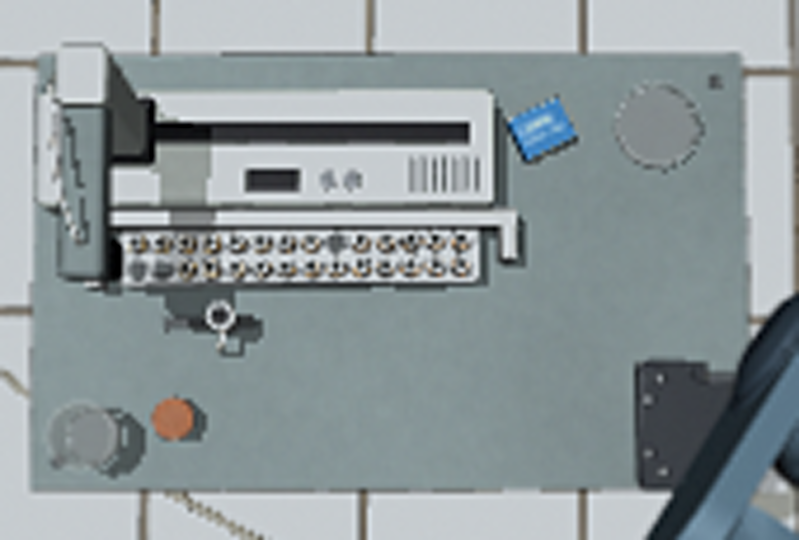

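The rack lies flat along the fence, with its front edge about 37 mm from it for a 36 mm rack, and its centre at y of about +2 mm. The hand is clear and nothing else has moved.

```bash
python3 -c "
from station import manip
print(manip.sign_off())"
```

```text
the job is handed in; nothing more can be done
None
```

The job is handed in: the last camera check showed the rack upright and flat against the fence (about 1 mm gap), its centre about 2 mm from the bay's middle, the bystanders in view unmoved and the hand clear, but sign-off returned no verdict.

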